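Push a jammed mandrel out of a conduit offcut

ROBOT

A 6-joint arm with a two-finger parallel gripper is mounted at the origin on the work surface. World frame = base frame: x ahead of the robot, y to its left, z up, the work surface at z = 0. Lengths are in m, angles in rad, forces in N, time in s.
With the tool pointing down it reaches from about 0.35 to 0.975 m from the base axis. Payload 17.4 kg.
Tool frame: the origin (TCP) lies at the very end of the fingers, on their centre line; the grasp point (between the pads) lies 19 mm behind it (manip.grasp_offset is the distance from the TCP to the grasp point, in m); z points along the fingers, x is the direction in which the jaws open and shut, and the axes are right-handed (so a half turn about z gives the same grasp; the last joint's range is limited). The gripper opens to 85 mm and grips with 20 to 120 N. Pads are 22 mm wide; open, the fingers measure 114 mm over their backs; the gripper's body (76 mm by 85 mm) begins 54 mm behind the grasp point. The pads swing forward as they close: fully open they stand 13 mm farther back than shut.
Start: joints at [1.249, 0.116, 1.442, -0, 1.584, -0.038], TCP at [0.189, 0.648, 0.231] pointing down, gripper open.
Joint ranges: [-2.83, 2.83], [-0.83, 2.19], [0.07, 2.5], [-1.14, 4.28], [0.01, 3], [-2.97, 2.97]. Speed limits (rad/s): [1.89, 1.89, 2.22, 3.14, 3.14, 3.14].

INTERFACE

Orientations are given as a rotation vector (axis times angle).
In Python, from rig import manip, jaws, get_obs, snapshot, order, recognise gives the robot as it stands. Calls block until the motion is done:
- manip.reach(position, orientation): joint-space move of the TCP to a pose.
- manip.movel(position, feed=0.15, frame=None, force_limit=None): straight line of the TCP; frame=None keeps the orientation; feed is the mean speed in m/s. With force_limit (N) it stops when the force on the tool has changed by that much, and returns True; else False.
- manip.move_j(angles): joint-space move.
- jaws.command_gripper(opening, squeeze=None): finger opening in m; squeeze is the grip in N (None keeps the last); returns when the fingers have stopped.
- manip.sleep(seconds).
- manip.ik(position, orientation): joint angles nearest the present ones, or None.
- get_obs(): the state.
- snapshot(name): name is "side" or "top"; returns a dict with "img" (400x640x3 uint8, blue, green, red), "vertical_fov" (degrees; the focal length in pixels is half the picture's height over the tangent of half this angle, whatever the lens; pixels are square), "cx", "cy" (the principal point, pixels), "R" (3x3) and "t" (3): a world point X has camera coordinates R X + t. Camera axes: x right, y down, z forward; pixel columns grow to the right and rows downward; lengths in m; the calibration is good to about 2 mm. A picture is of the moment at which its call begins. There is no depth.
A pose or a line that the arm cannot do raises manip.IKError and nothing moves.
- order.job_done(): hands the job in, once; it reports no verdict.
Trained networks look in a picture, given as the dict that the camera call returned (one of the last four; its "shot" number tells which), for a name from the list of things; names that differ only in an ending like _2 or _b are one class to them, and where a whole thing is asked for, a point or a joint stands for the part that bears it (a point fixed in the world has none). Each returns a list of dicts, best first, with "score" (0 to 1); they miss things now and then, are a little off and sometimes report something else, mostly with a low value. They report only what shows in the picture. A call takes as long as a camera call. They do not tell look-alikes from the thing itself.
- recognise(picture, query): "pixel" ([row, column] in pixels, amid what is visible of it).
The state is a dict: "clock": time; "q": joint angles; "joint_vel": joint speeds; "joint_efforts": joint torques, N m; "position": TCP position; "tcp_rot": TCP orientation; "wrist_force": force on the tool from outside, world axes, zero at the start; "wrist_torque": the same for the moment, N m; "grip_width": finger opening in m.
Only numpy, scipy, OpenCV 4.12 (cv2) and the standard library are available. Lean on these libraries where they do the work, as an engineer would, in place of code of your own. Each camera call takes 0.05 s, during which the arm holds its last target.

TASK

A duct-test mandrel is jammed in the conduit held in the bench vise. Take the one push rod from the rack that is slim enough for the bore, put it in at the end away from the tray and push the mandrel slowly and steadily out of the far end so that it drops into the tray; then draw the rod out and lay it back in its place in the rack. Leave the other rods and everything else on the bench where they are.

Things in the scene. Friction and masses are not known exactly. Their poses are not given: they have to be found in the camera images.
- vise: Grey bench vise, 330 mm long, fixed to the bench, turned on its swivel; its jaws (70 mm wide, 150 mm high) grip a level offcut of steel conduit. Origin on the bench under the conduit's axis, mid-width of the jaws; z up, y along the conduit from near end to far end, -x towards the screw handle. Conduit axis 145 mm above the bench; jaws end 5 mm above it; jaws reach 35 mm, foot 50 mm either side in y.
- conduit_near (a point): Centre of the open near end of the conduit (the end at vise y = -45 mm), where the rod goes in. Conduit: outside diameter 50 mm, bore 42 mm, 105 mm long, fixed in the vise. Axes as the vise's: y points into the bore.
- conduit_far (a point): Centre of the open far end of the conduit (vise y = +60 mm), where the mandrel's nose peeps out and where it must come out. Axes as the vise's: y points out of the bore.
- mandrel_center (a point): White nylon mandrel stuck in the conduit: body 40 mm across, 64 mm long, flat tail, tapered nose with a 14 mm wire eye; 100 g. Point on its axis, mid-body; y to the nose, tail 32 mm behind. Tail starts 45 to 60 mm inside the near end, nose out of the far end. Takes 6 to 15 N to slide; comes free with its tail 15 mm short of the far end, and drops by the time the rod's end reaches the far end.
- tray: Aluminium catch tray on the bench under the conduit's far end, 200 mm (x) by 170 mm (y), 40 mm high, 4 mm walls and floor, fixed. Origin at the centre of its underside, axes parallel to the vise's.
- rack: Low rod rack fixed on the bench: two timber beams along its x, 70 mm either side of the origin in y, each with three 90 degree steel V brackets (14 mm wide in y, tops 54 mm high) at x = -95, 0, +95 mm. Origin on the bench at its centre, z up, y along the rods. One rod lies in each pair of Vs; between the beams the space under the rods is clear. The slim rod seats with its axis 50 mm above the bench.
- rod_slim: The slim beech push rod: plain round dowel, diameter 28 mm, 200 mm long, about 84 g, the same at both ends. Origin at its centre, y along its length. It lies in any one of the rack's three places.
- rod_slim_center (a point): Centre of the slim rod (mid-length, on its axis); y along its length. Gripped 25 to 45 mm behind its centre it reaches right through the conduit while the fingers stay outside.
- rod_thick_center (a point): Centre of a thicker beech rod of the set, diameter 48 mm, 200 mm long, too thick for this conduit's bore; y along its length. Lies in another place of the rack, axis 64 mm above the bench.
- rod_thickest_center (a point): Centre of a thicker beech rod of the set, diameter 54 mm, 200 mm long, too thick for this conduit's bore; y along its length. Lies in another place of the rack, axis 68 mm above the bench.
- insulator: Bystander: brown ribbed porcelain line insulator, 118 mm tall, 92 mm across, loose. Origin on its underside.
- coupling: Bystander: plain steel conduit coupling standing on end, 64 mm across, 75 mm tall, loose. Origin on its underside.
- wrench: Bystander: spanner lying flat, 200 mm long, loose. Origin on its underside.
- hammer: Bystander: hammer lying flat, loose. Origin on its underside.
Not all that is in view belongs to the job. What is shaped like the rod_slim but blue, white or yellow is not meant.

How it is judged:
By the outcome, as a careful person would: the job done as asked, in the order asked, and still so for the second after the job is handed in, with the robot touching nothing.
It also fails if it takes over 54 s, if anything falls off the work surface, if the arm or the gripper's body presses on something with over 40 N, if the wrist force passes 120 N, or if a joint passes its speed limit or range.

## Working session

There is one attempt and no reset: what is moved stays moved. The work goes in short steps, each a Python script; the robot and the scene stay as the last script left them, time stands still between calls to the robot, and variables do not carry over. Pictures are saved under pics/ and viewed, and the job is handed in when it is done.

```bash
ls; mkdir -p pics; cat > h.py <<'E'
import numpy as np, cv2
from rig import manip, jaws, get_obs, snapshot, order, recognise
E
python3 - <<'E'
from h import *
import pickle
o=get_obs();print(o)
S={}
for n in ("top","side"):
    s=snapshot(n);S[n]=s;cv2.imwrite(f"pics/{n}0.png",s["img"])
    print(n,{k:v for k,v in s.items() if k!="img"})
    for q in ["vise","conduit_near","conduit_far","mandrel_center","tray","rack","rod_slim","rod_slim_center","rod_thick_center","rod_thickest_center","insulator","coupling","wrench","hammer"]:
        print(q,[(np.round(d["pixel"],1).tolist(),round(d["score"],2)) for d in recognise(s,q)][:4])
pickle.dump(S,open("s0.pkl","wb"))
print(get_obs()["clock"])
E
```

```text
pics
{'clock': 0.0, 'q': array([ 1.24918897e+00,  1.16459700e-01,  1.44225720e+00, -1.79189713e-05,
        1.58397182e+00, -3.78108906e-02]), 'joint_vel': array([-8.47217618e-04, -1.98115092e-04,  1.59034720e-03, -1.85755496e-03,
       -8.18767059e-04,  9.73317565e-05]), 'joint_efforts': array([ 1.97109992e-03, -7.31954813e+01, -6.32526684e+01,  1.37473990e-04,
        5.79228188e-03, -3.25346491e-05]), 'position': array([0.18896452, 0.64782058, 0.2305849 ]), 'tcp_rot': array([ 2.51276531e+00,  1.88456892e+00, -1.39910803e-03]), 'wrist_force': array([ 0.13813563, -0.07676956, -0.26891209]), 'wrist_torque': array([0.02770526, 0.0694525 , 0.0100513 ]), 'grip_width': 0.08530994121666506}
top {'vertical_fov': 45.31934843882115, 'cx': 326.7733320197264, 'cy': 205.56450508005054, 'R': array([[ 0.01356393, -0.99989591,  0.00491782],
       [-0.99536315, -0.01397051, -0.09516837],
       [ 0.09522717, -0.00360416, -0.99544904]]), 't': array([-0.05775688,  0.45429609,  1.62346418]), 'shot': 1}
vise [([163.8, 298.5], 0.62), ([190.0, 390.7], 0.62), ([203.1, 194.3], 0.6)]
conduit_near [([165.9
[... 887 characters left out ...]
'shot': 2}
vise [([218.5, 282.3], 0.9)]
conduit_near [([218.0, 282.8], 0.79), ([340.9, 318.5], 0.3)]
conduit_far [([219.5, 280.7], 0.73)]
mandrel_center []
tray [([275.1, 273.1], 0.8)]
rack [([183.0, 321.2], 0.55)]
rod_slim [([129.9, 282.8], 0.7), ([127.3, 347.6], 0.69), ([173.0, 405.9], 0.68), ([163.4, 340.5], 0.63)]
rod_slim_center [([171.5, 405.4], 0.83), ([163.3, 341.5], 0.8), ([130.2, 283.1], 0.69), ([130.3, 347.1], 0.54)]
rod_thick_center [([158.7, 284.2], 0.7), ([277.1, 274.2], 0.24)]
rod_thickest_center [([161.0, 311.8], 0.59)]
insulator [([338.6, 323.1], 0.84), ([216.3, 283.4], 0.31)]
coupling [([182.9, 243.6], 0.6)]
wrench [([288.4, 379.3], 0.9)]
hammer [([383.1, 197.7], 0.55)]
1.5
```

View pics/top0.png

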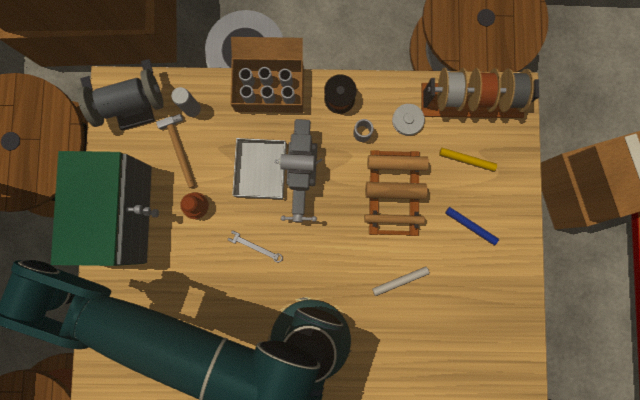

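View pics/side0.png

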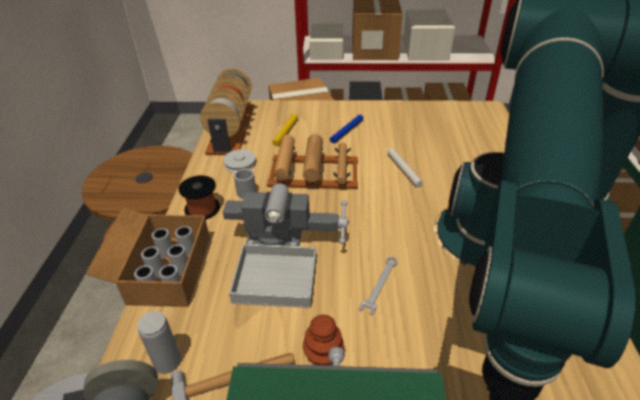

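```bash
python3 - <<'E'
import cv2,pickle
S=pickle.load(open("s0.pkl","rb"))
a=S["top"]["img"][100:310,220:500];cv2.imwrite("pics/topc.png",cv2.resize(a,None,fx=2.85,fy=2.85,interpolation=cv2.INTER_CUBIC))
a=S["side"]["img"][100:320,190:460];cv2.imwrite("pics/sidec.png",cv2.resize(a,None,fx=2.7,fy=2.7,interpolation=cv2.INTER_CUBIC))
E
```

```text
(no output)
```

View pics/topc.png

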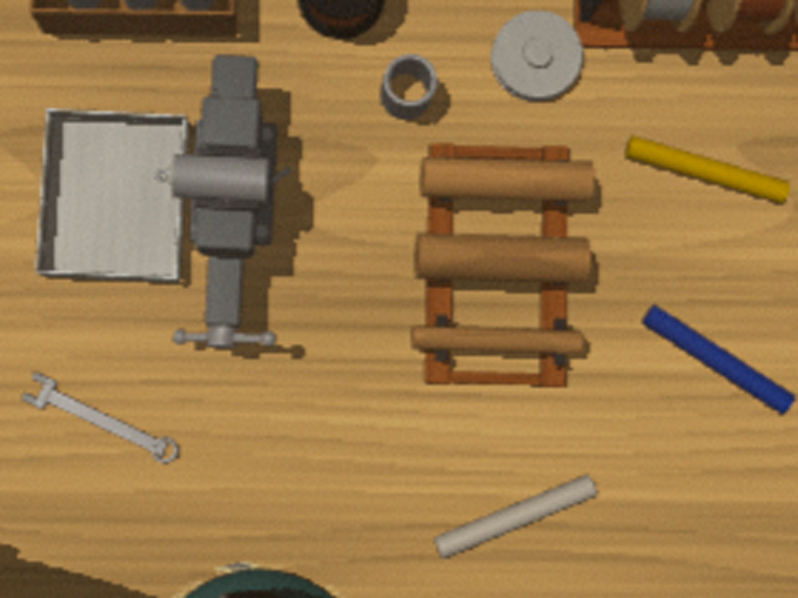

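View pics/sidec.png

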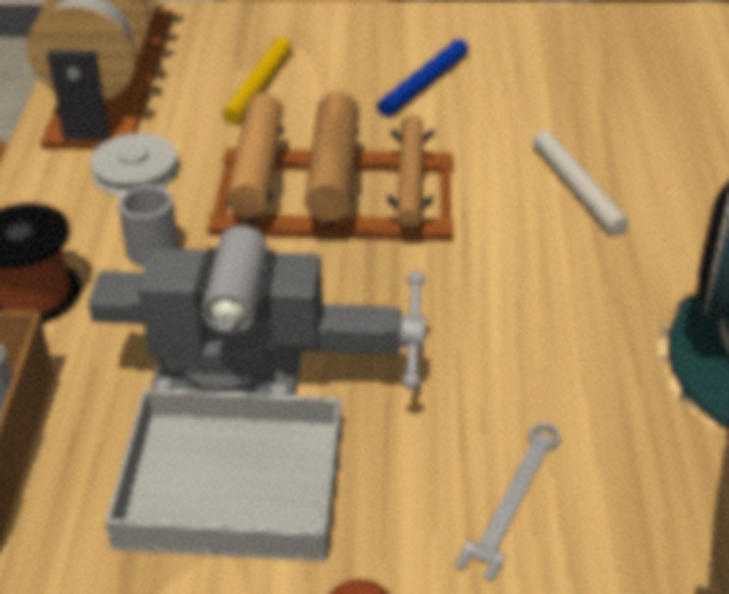

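```bash
python3 - <<'E'
import cv2,pickle
S=pickle.load(open("s0.pkl","rb"))
def z(n,r0,r1,c0,c1,f,o):
    a=cv2.resize(S[n]["img"][r0:r1,c0:c1],None,fx=f,fy=f,interpolation=cv2.INTER_CUBIC)
    for r in range(r0,r1,10):
        cv2.line(a,(0,int((r-r0+.5)*f)),(6,int((r-r0+.5)*f)),(0,255,0),1);cv2.putText(a,str(r),(8,int((r-r0+.5)*f)+4),0,.35,(0,255,0),1)
    for c in range(c0,c1,10):
        cv2.line(a,(int((c-c0+.5)*f),0),(int((c-c0+.5)*f),6),(0,255,0),1);cv2.putText(a,str(c),(int((c-c0+.5)*f)-8,16),0,.35,(0,255,0),1)
    cv2.imwrite("pics/"+o,a)
z("top",115,230,225,325,5,"z1.png"); z("side",165,295,225,355,4.5,"z2.png")
z("top",145,245,355,440,5.9,"z3.png"); z("side",125,195,260,365,7,"z4.png")
E
```

```text
(no output)
```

View pics/z1.png

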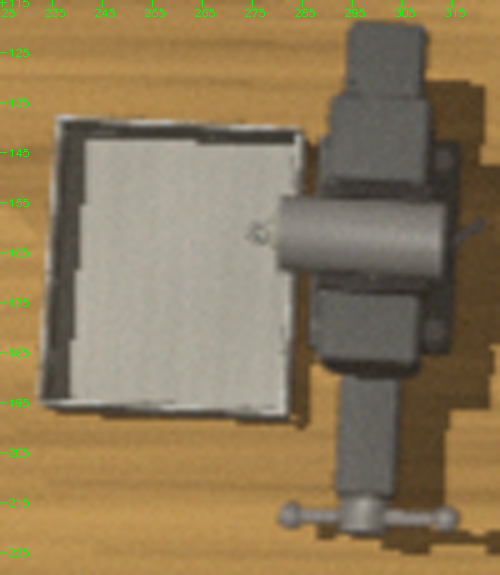

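View pics/z2.png

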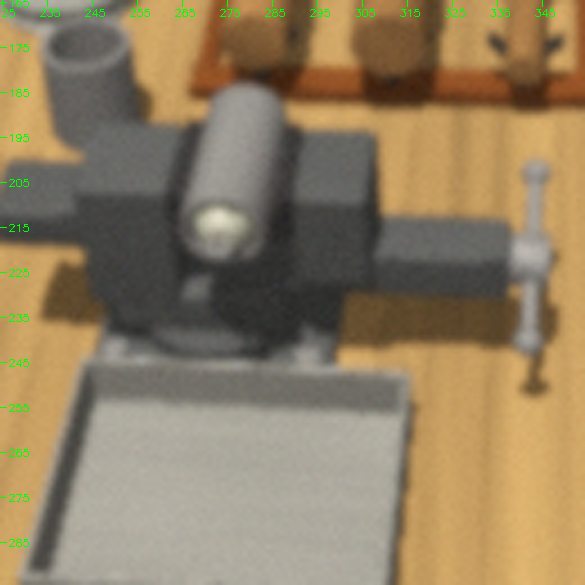

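View pics/z3.png

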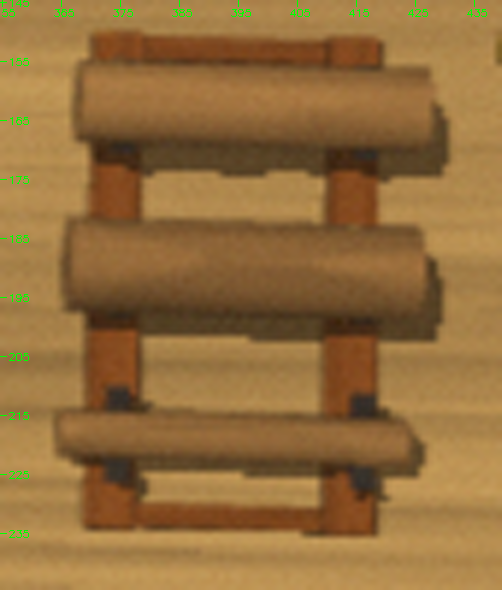

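View pics/z4.png

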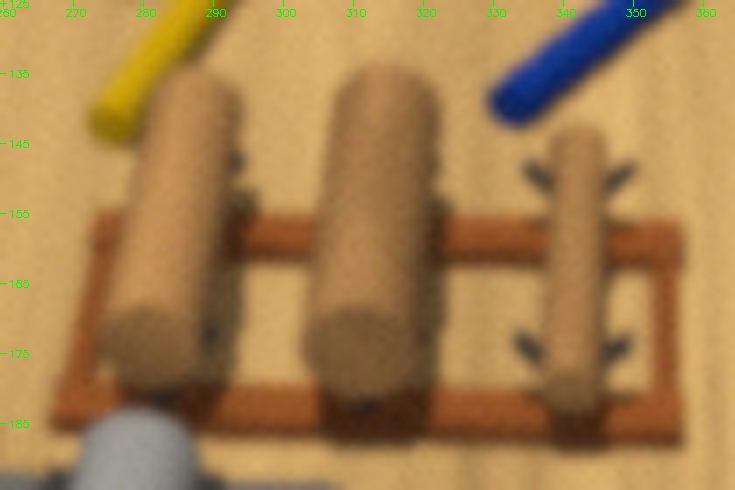

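```bash
cat > fit.py <<'E'
from h import *
import pickle
from scipy.optimize import least_squares
S=pickle.load(open("s0.pkl","rb"))
def proj(s,X):
    f=200/np.tan(np.radians(s["vertical_fov"])/2); P=np.asarray(X)@s["R"].T+s["t"]
    return np.c_[f*P[:,0]/P[:,2]+s["cx"], f*P[:,1]/P[:,2]+s["cy"]]
def cyl(c,yaw,r,y0,y1):
    a=np.linspace(0,2*np.pi,120,endpoint=False); ex=np.array([np.cos(yaw),np.sin(yaw),0]);ey=np.array([-np.sin(yaw),np.cos(yaw),0])
    ring=r*(np.cos(a)[:,None]*ex+np.sin(a)[:,None]*np.array([0,0,1]))
    return np.vstack([c+ring+y0*ey,c+ring+y1*ey])
def res(s,X,pts):
    h=cv2.convexHull(proj(s,X).astype(np.float32)); return [cv2.pointPolygonTest(h,(float(u),float(v)),True) for u,v in pts]
def un(p,c0,r0,f): return [(c0+x/f-.5,r0+y/f-.5) for x,y in p]
def fit(meas,x0,r,y0,y1,z,freez=False):
    def fn(v):
        zz=v[3] if freez else z; c=np.array([v[0],v[1],zz])
        return np.concatenate([res(S[n],cyl(c,v[2],r,y0,y1),p) for n,p in meas.items()])
    return least_squares(fn,list(x0)+([z] if freez else []),diff_step=1e-5,x_scale=[.01,.01,.05]+([.01] if freez else []))
E
python3 - <<'E'
from fit import *
ct=un([(281,198),(340,200),(400,202),(446,204),(278,268),(320,271),(360,273),(400,275),(442,277),(276,235),(446,240)],225,115,5)
cs=un([(285,105),(278,150),(262,248),(211,105),(195,165),(181,215),(222,262),(247,84)],225,165,4.5)
rt=un([(62,411),(230,415),(400,421),(66,455),(230,459),(400,462),(54,432),(415,440)],355,145,5.9)
rs=un([(549,140),(547,260),(544,390),(605,140),(605,260),(603,390),(572,412),(577,121)],260,125,7)
def rp(name,m,x0,*a):
    for k in (m,{"top":m["top"]},{"side":m["side"]}):
        s=fit(k,x0,*a);print(name,list(k),s.x.round(4),np.degrees(s.x[2]).round(2),"rms",np.sqrt(np.mean(s.fun**2)).round(2))
    s=fit(m,x0,*a,freez=True);print("  freez",s.x.round(4),s.fun.round(2))
rp("conduit",{"top":ct,"side":cs},(0.55,0.05,0),.025,-.045,.06,.145)
rp("slim",{"top":rt,"side":rs},(0.4,-0.25,0),.014,-.1,.1,.05)
tt=un([(60,118),(303,130),(288,415),(40,404)],225,115,5)
s=S["top"]
def ft(v):
    R=np.array([[np.cos(v[2]),-np.sin(v[2])],[np.sin(v[2]),np.cos(v[2])]])
    c=np.array([[.1,.085],[.1,-.085],[-.1,-.085],[-.1,.085]])@R.T+v[:2]
    return (proj(s,np.c_[c,np.full(4,.04)])-tt).ravel()
q=least_squares(ft,[.5,.1,0]);print("tray",q.x,np.degrees(q.x[2]),q.fun.round(2))
E
```

```text
conduit ['top', 'side'] [5.835e-01 3.810e-02 3.000e-04] 0.02 rms 0.56
conduit ['top'] [0.5827 0.0387 0.0177] 1.01 rms 0.49
conduit ['side'] [ 5.841e-01  3.670e-02 -3.000e-04] -0.02 rms 0.6
  freez [ 5.833e-01  3.840e-02 -2.000e-04  1.462e-01] [ 0.26  0.85  1.08 -0.02 -0.17  0.58  0.29  0.01 -0.27 -0.24 -0.02 -0.14
  1.09  0.6   0.99  0.14 -0.76  0.08  0.26]
slim ['top', 'side'] [ 0.4122 -0.279  -0.0007] -0.04 rms 0.46
slim ['top'] [ 0.4114 -0.2784 -0.0056] -0.32 rms 0.5
slim ['side'] [ 4.129e-01 -2.806e-01  2.000e-04] 0.01 rms 0.22
  freez [ 0.4121 -0.2785 -0.0015  0.051 ] [ 0.4   0.64  1.21  0.47  0.22  0.15 -0.37 -0.26 -0.18 -0.05 -0.06  0.22
  0.29  0.61  0.39  0.22]
tray [ 0.58020135  0.18188322 -0.03322484] -1.9036431739416595 [-0.37 -0.28  0.4  -0.35  0.16  0.38 -0.19  0.23]
```

```bash
cat >> fit.py <<'E'
from scipy.optimize import minimize
def fit(meas,x0,r,y0,y1,z,freez=False):
    x0=np.array(list(x0)+([z] if freez else [])); sc=np.array([.005,.005,.02,.005][:len(x0)])
    def fn(u):
        v=x0+u*sc; zz=v[3] if freez else z; c=np.array([v[0],v[1],zz])
        return np.concatenate([res(S[n],cyl(c,v[2],r,y0,y1),p) for n,p in meas.items()])
    N=len(x0); sim=np.vstack([np.zeros(N),np.eye(N)*2])
    m=minimize(lambda u:np.sum(fn(u)**2),np.zeros(N),method="Nelder-Mead",options=dict(initial_simplex=sim,xatol=1e-3,fatol=1e-4,maxiter=2000))
    m.fun=fn(m.x); m.x=x0+m.x*sc; return m
E
python3 - <<'E'
from fit import *
ct=un([(281,198),(340,200),(400,202),(446,204),(278,268),(320,271),(360,273),(400,275),(442,277),(276,235),(446,240)],225,115,5)
cs=un([(285,105),(278,150),(262,248),(211,105),(195,165),(181,215),(222,262),(247,84)],225,165,4.5)
rt=un([(62,411),(230,415),(400,421),(66,455),(230,459),(400,462),(54,432),(415,440)],355,145,5.9)
rs=un([(549,140),(547,260),(544,390),(605,140),(605,260),(603,390),(572,412),(577,121)],260,125,7)
r1=un([(85,62),(428,68),(80,138),(430,147),(74,100),(434,107)],355,145,5.9)
r2=un([(72,218),(420,228),(68,307),(420,320),(65,262),(428,275)],355,145,5.9)
def rp(name,m,x0,*a):
    for k in [m]+[{n:m[n]} for n in m if len(m)>1]:
        s=fit(k,x0,*a);print(name,list(k),s.x.round(4),np.degrees(s.x[2]).round(2),"rms",np.sqrt(np.mean(s.fun**2)).round(2))
    s=fit(m,x0,*a,freez=True);print("  freez",s.x.round(4),s.fun.round(2))
rp("conduit",{"top":ct,"side":cs},(0.583,0.038,-.03),.025,-.045,.06,.145)
rp("slim",{"top":rt,"side":rs},(0.412,-0.278,-.03),.014,-.1,.1,.05)
rp("r1",{"top":r1},(0.6,-0.278,-.03),.024,-.1,.1,.064)
rp("r2",{"top":r2},(0.505,-0.278,-.03),.027,-.1,.1,.068)
E
```

```text
conduit ['top', 'side'] [ 0.5834  0.0383 -0.0313] -1.8 rms 0.49
conduit ['top'] [ 0.5825  0.0388 -0.0423] -2.42 rms 0.41
conduit ['side'] [ 0.5839  0.0373 -0.0305] -1.75 rms 0.49
  freez [ 0.5833  0.0385 -0.0305  0.1458] [ 0.21  1.05  0.92  0.14 -0.03  0.27  0.22  0.18  0.15 -0.16 -0.03  0.12
  1.3   0.19  0.49  0.23 -0.15  0.27  0.14]
slim ['top', 'side'] [ 0.4123 -0.2795 -0.0103] -0.59 rms 0.44
slim ['top'] [ 0.4114 -0.2784 -0.0112] -0.64 rms 0.49
slim ['side'] [ 0.4129 -0.2806 -0.0034] -0.19 rms 0.21
  freez [ 0.4123 -0.2793 -0.0103  0.0505] [ 0.5   0.68  1.    0.18  0.18  0.36 -0.62 -0.02 -0.39 -0.01  0.27  0.43
  0.24  0.27  0.37  0.22]
r1 ['top'] [ 0.6002 -0.2879 -0.002 ] -0.12 rms 0.37
  freez [ 0.603  -0.2901 -0.003   0.0492] [-0.01  0.    0.46 -0.19 -0.45  0.17]
r2 ['top'] [ 0.5055 -0.2822 -0.012 ] -0.69 rms 0.28
  freez [ 0.5075 -0.2845 -0.0146  0.0515] [ 0.    0.01  0.19 -0.04 -0.19  0.03]
```

```bash
cat >> h.py <<'E'
from scipy.spatial.transform import Rotation as Ro
def ori(yaw): return (Ro.from_euler('z',yaw)*Ro.from_euler('x',np.pi)).as_rotvec()
def st(m=""):
    o=get_obs();print(m,"t",round(o["clock"],2),"p",o["position"].round(4),"F",o["wrist_force"].round(1),"w",round(o["grip_width"],4),"q",o["q"].round(2))
ROD=np.array([.4123,-.2795,.05]);RY=-.0095
VP=np.array([.5834,.0383,.145]);VY=-.0315
def ey(y): return np.array([-np.sin(y),np.cos(y),0])
E
python3 - <<'E'
from h import *
g=ROD-.035*ey(RY)
o=ori(RY); o2=ori(RY+np.pi)
for k in (o,o2): print(manip.ik(g+[0,0,.15],k), manip.ik(VP-.2*ey(VY)+[0,0,-.019],k))
manip.reach(g+[0,0,.13],o); st()
jaws.command_gripper(.052)
manip.movel(g+[0,0,.02],feed=.15)
st()
for n in ("top","side"): cv2.imwrite(f"pics/g_{n}.png",cv2.resize(snapshot(n)["img"][100:300,240:480],None,fx=3,fy=3,interpolation=cv2.INTER_CUBIC))
E
```

```text
[-7.01245763e-01 -2.20331221e-01  1.81549069e+00 -4.44089210e-16
  1.54643319e+00 -6.91745763e-01] [-3.15591269e-01  1.64740229e-04  1.73466235e+00 -4.44089210e-16
  1.40676557e+00 -3.06091269e-01]
[-0.70124576 -0.22033122  1.81549069  0.          1.54643319  2.44984689] [-3.15591269e-01  1.64740229e-04  1.73466235e+00  0.00000000e+00
  1.40676557e+00  2.83550138e+00]
 t 4.95 p [ 0.4123 -0.3142  0.18  ] F [-0.4  1.  -0.1] w 0.0856 q [-0.7  -0.21  1.84  0.    1.51 -0.69]
 t 6.27 p [ 0.4123 -0.3148  0.071 ] F [-0.3  0.1  0.1] w 0.0523 q [-0.7  -0.14  1.96  0.    1.32 -0.69]
```

View pics/g_side.png

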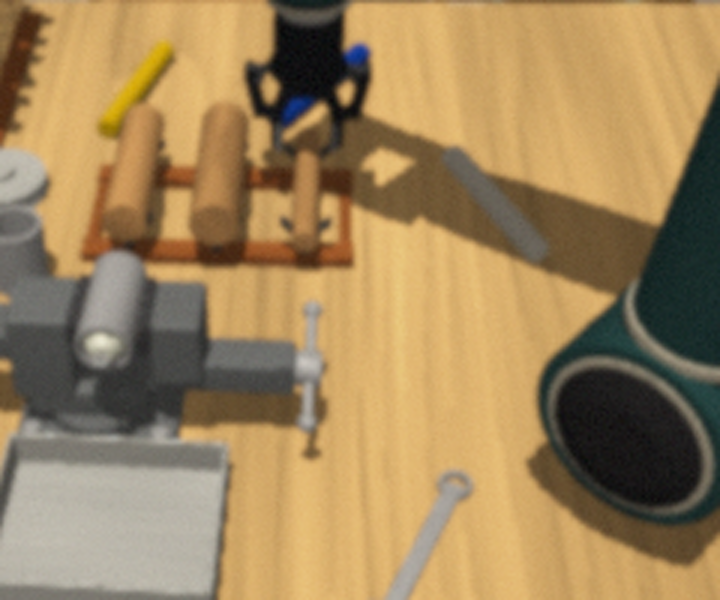

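View pics/g_top.png

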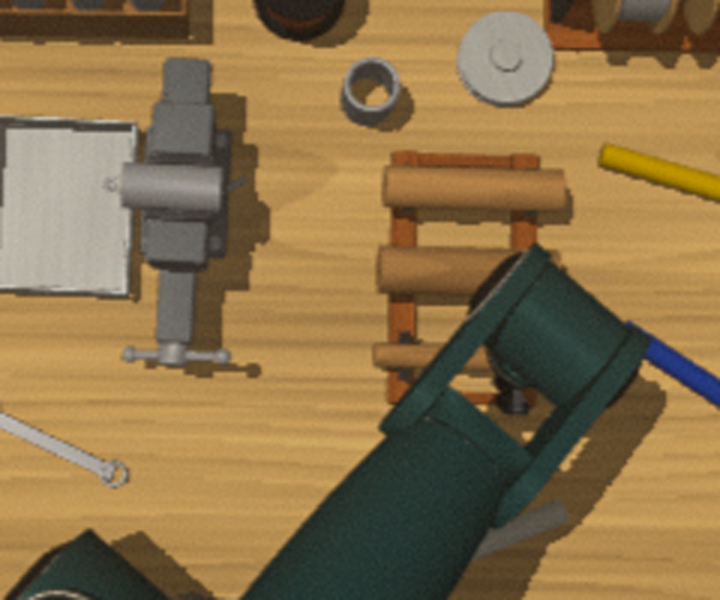

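Side view: open fingers straddle the slim rod evenly (crop ~ (308,140)), clear of the neighbouring rod. I'll descend, grip and move to pre-insertion.

```bash
python3 - <<'E'
from h import *
g=ROD-.035*ey(RY)
print(manip.movel(g+[0,0,-.020],feed=.08,force_limit=10)); st("down")
jaws.command_gripper(0.0,squeeze=90); st("grip")
p=get_obs()["position"]; print("tcp at grip",p)
manip.movel([p[0],p[1],.20],feed=.15); st("lift")
# pre-insert: rod tip 30 mm short of conduit end
pre=VP-(.045+.03+.135)*ey(VY); pre[2]=.145+p[2]-.05
manip.reach(pre+[0,0,.03],ori(VY)); st()
manip.movel(pre,feed=.1,frame=ori(VY)) ; st("pre")
import pickle
S={n:snapshot(n) for n in ("top","side")}
pickle.dump((S,p),open("s1.pkl","wb"))
def z(n,r0,r1,c0,c1,f,o):
    a=cv2.resize(S[n]["img"][r0:r1,c0:c1],None,fx=f,fy=f,interpolation=cv2.INTER_CUBIC)
    for r in range(r0,r1,10): cv2.putText(a,str(r),(0,int((r-r0+.5)*f)+4),0,.35,(0,255,0),1)
    for c in range(c0,c1,10): cv2.putText(a,str(c),(int((c-c0+.5)*f)-8,12),0,.35,(0,255,0),1)
    cv2.imwrite("pics/"+o,a)
z("top",130,200,260,400,5.5,"p1.png");z("side",130,230,240,340,6,"p2.png")
E
```

```text
False
down t 7.02 p [ 0.412  -0.3145  0.0299] F [-0.9  0.8 -0.2] w 0.0518 q [-0.7  -0.1   1.99 -0.    1.25 -0.69]
grip t 7.38 p [ 0.411  -0.3147  0.0308] F [-15.2   2.4  12.4] w 0.0254 q [-0.7  -0.1   1.99 -0.    1.25 -0.69]
tcp at grip [ 0.4109634  -0.3147278   0.03080522]
lift t 8.66 p [ 0.4107 -0.3145  0.1989] F [ 0.1  0.3 -1.6] w 0.0257 q [-0.7  -0.22  1.82  0.    1.55 -0.69]
 t 9.55 p [ 0.5763 -0.1723  0.1559] F [-0.7 -0.  -1.3] w 0.0258 q [-0.33 -0.01  1.7  -0.    1.46 -0.3 ]
pre t 10.0 p [ 0.5763 -0.172   0.1255] F [-0.3 -0.1 -1.2] w 0.0256 q [-0.33  0.01  1.73 -0.    1.41 -0.3 ]
```

View pics/p1.png

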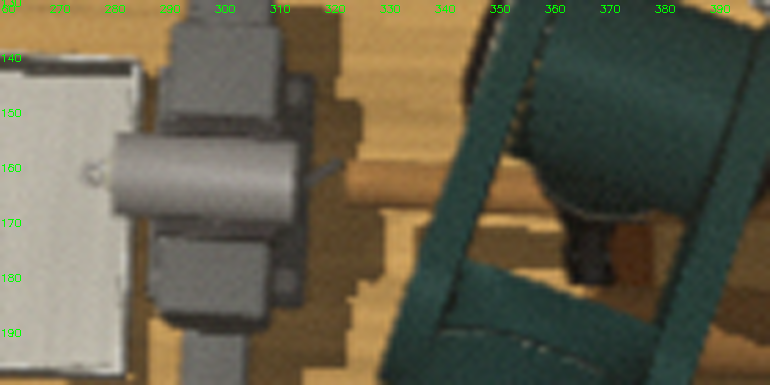

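View pics/p2.png

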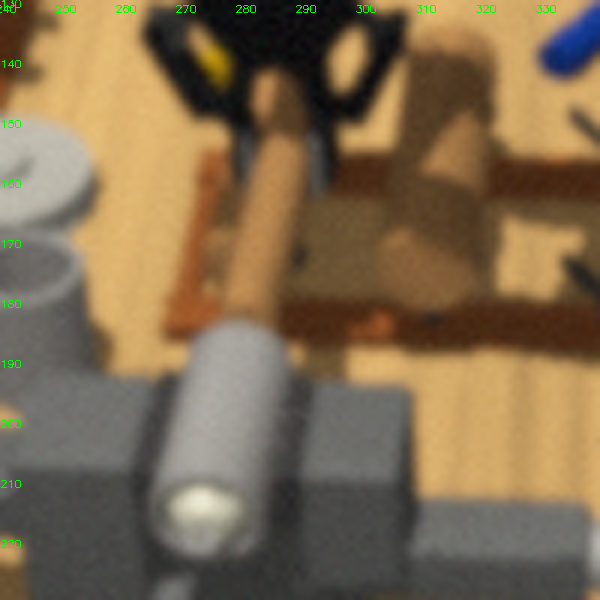

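```bash
python3 - <<'E'
from fit import *
import fit
S,p=pickle.load(open("s1.pkl","rb")); fit.S=S
f=6
a=S["top"]["img"][145:180,295:350];cv2.imwrite("pics/p3.png",cv2.resize(a,None,fx=14,fy=14,interpolation=cv2.INTER_CUBIC))
a=S["side"]["img"][140:225,255:300];cv2.imwrite("pics/p4.png",cv2.resize(a,None,fx=7,fy=7,interpolation=cv2.INTER_CUBIC))
E
```

```text
(no output)
```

View pics/p3.png

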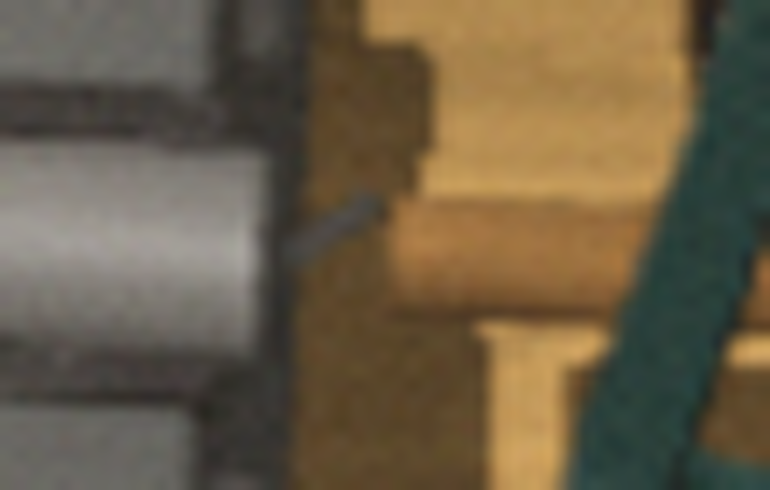

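View pics/p4.png

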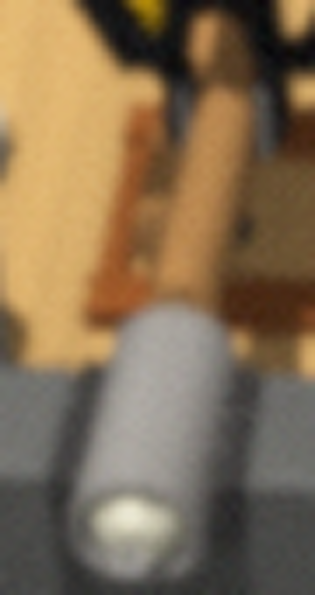

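Top (p3): rod tip (crop ~(385,255)) points centrally at the conduit. The side view agrees to about 1 mm. The thin lever by the vise foot is low down and clear. Next I insert, then push.

```bash
python3 - <<'E'
from h import *
pre=VP-(.21)*ey(VY); pre[2]=.1258
pos=lambda d: pre+d*ey(VY)
print(manip.movel(pos(.065),feed=.06,force_limit=6)); st("in")
d=.065
while d<.141-1e-6:
    d=min(d+.025,.141)
    r=manip.movel(pos(d),feed=.022,force_limit=40); st(f"{d:.3f} {r}")
    if r: break
o=get_obs()["position"]; print("rel",(o-pre)@ey(VY))
for n in ("top","side"): cv2.imwrite(f"pics/q_{n}.png",cv2.resize(snapshot(n)["img"][130:300,220:380],None,fx=3.5,fy=3.5,interpolation=cv2.INTER_CUBIC))
E
```

```text
False
in t 11.33 p [ 0.5788 -0.1069  0.1258] F [-0.3  0.1 -1.1] w 0.0256 q [-0.23 -0.02  1.76 -0.    1.41 -0.19]
0.090 False t 12.62 p [ 0.5796 -0.0827  0.1259] F [  0.5 -11.9  -1.5] w 0.0258 q [-0.18 -0.03  1.76 -0.    1.41 -0.15]
0.115 False t 13.9 p [ 0.5805 -0.0576  0.1259] F [  0.4 -10.9  -1.1] w 0.0259 q [-0.14 -0.04  1.77 -0.    1.41 -0.11]
0.140 False t 15.18 p [ 0.5812 -0.0318  0.1258] F [-0.5  0.5 -0.8] w 0.0259 q [-0.1  -0.04  1.77 -0.    1.41 -0.07]
0.141 False t 15.43 p [ 0.5812 -0.0307  0.1258] F [-0.4  0.2 -1.4] w 0.0257 q [-0.1  -0.04  1.77 -0.    1.41 -0.07]
rel 0.1409877152829821
```

View pics/q_side.png

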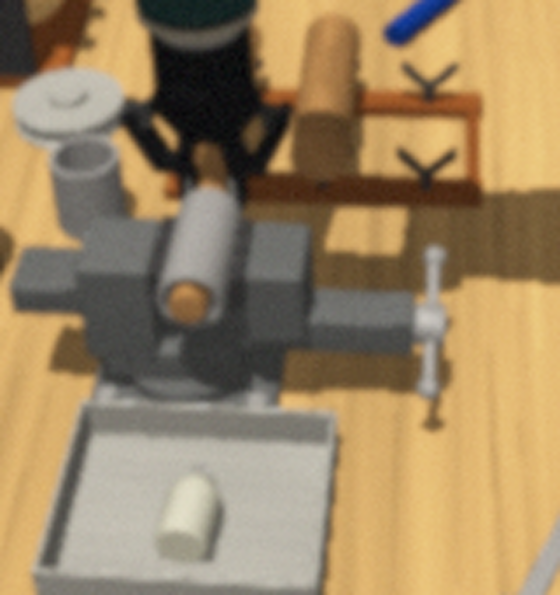

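View pics/q_top.png

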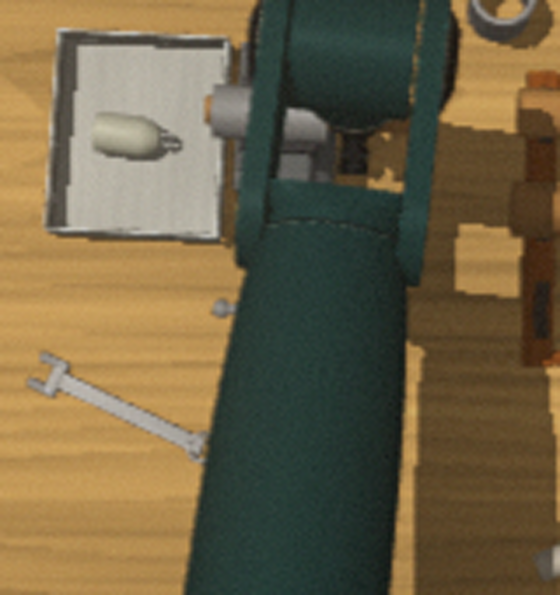

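The mandrel lies in the tray (side crop (190,518)) and the rod tip just shows at the far end. I'll draw it out and put it back.

```bash
python3 - <<'E'
from h import *
import pickle
p=pickle.load(open("s1.pkl","rb"))[1]
pre=VP-(.21)*ey(VY); pre[2]=.1258
print(manip.movel(pre-.01*ey(VY),feed=.09)); st("out")
o=get_obs()["position"]; manip.movel([o[0],o[1],.20],feed=.15)
t=p.copy(); t[0]-=.0003
manip.reach([t[0],t[1],.19],ori(RY)); st()
manip.movel([t[0],t[1],.060],feed=.12,frame=ori(RY)); st("above")
for n in ("top","side"): cv2.imwrite(f"pics/r_{n}.png",cv2.resize(snapshot(n)["img"][110:250,260:420],None,fx=4,fy=4,interpolation=cv2.INTER_CUBIC))
E
```

```text
False
out t 17.36 p [ 0.5765 -0.1813  0.1258] F [ 0.2 -0.2 -1.5] w 0.0259 q [-0.35  0.01  1.72  0.    1.41 -0.32]
 t 18.86 p [ 0.4113 -0.3144  0.1897] F [ 0.5 -0.3 -1.3] w 0.0256 q [-0.7  -0.22  1.83  0.    1.53 -0.69]
above t 20.09 p [ 0.411  -0.315   0.0608] F [-0.6  0.2 -0.9] w 0.0255 q [-0.7  -0.13  1.97 -0.    1.3  -0.69]
```

View pics/r_side.png

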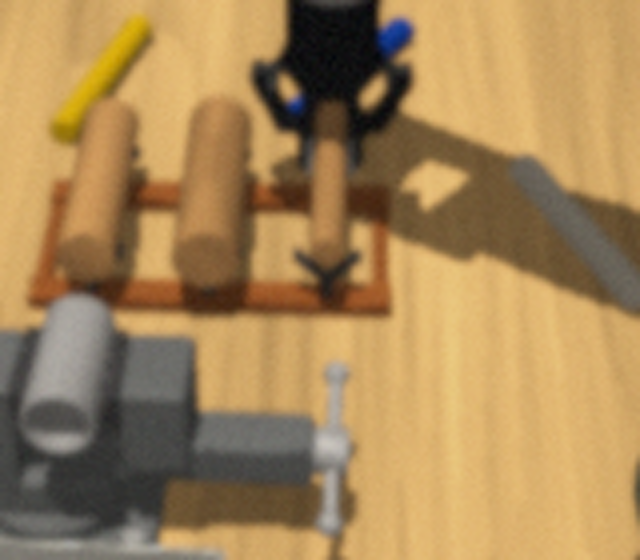

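```bash
python3 - <<'E'
from h import *
import pickle
p=pickle.load(open("s1.pkl","rb"))[1]; x=p[0]-.0003
print(manip.movel([x,p[1],.0302],feed=.04,force_limit=7)); st("down")
jaws.command_gripper(.036); manip.sleep(.3); st("rel")
jaws.command_gripper(.052)
o=get_obs()["position"]
manip.movel([x,o[1],.20],feed=.12); st("up")
manip.move_j([1.249,.1,1.44,0,1.584,-.038]); st("home")
for n in ("top","side"): cv2.imwrite(f"pics/f_{n}.png",cv2.resize(snapshot(n)["img"][110:290,220:440],None,fx=3.3,fy=3.3,interpolation=cv2.INTER_CUBIC))
E
```

```text
True
down t 20.88 p [ 0.4107 -0.3145  0.031 ] F [2.7 0.5 1.9] w 0.0252 q [-0.7  -0.1   1.99  0.    1.25 -0.69]
rel t 21.44 p [ 0.4102 -0.3143  0.0308] F [ 0.1 -0.3 -0.4] w 0.0362 q [-0.7  -0.1   1.99  0.    1.25 -0.69]
up t 23.3 p [ 0.4105 -0.3141  0.1992] F [-0.2 -0.3 -0.8] w 0.0518 q [-0.7  -0.22  1.82  0.    1.55 -0.69]
home t 26.74 p [0.1895 0.6467 0.2431] F [-0.4  0.   0.1] w 0.0519 q [ 1.25  0.1   1.44 -0.    1.58 -0.04]
```

View pics/f_side.png

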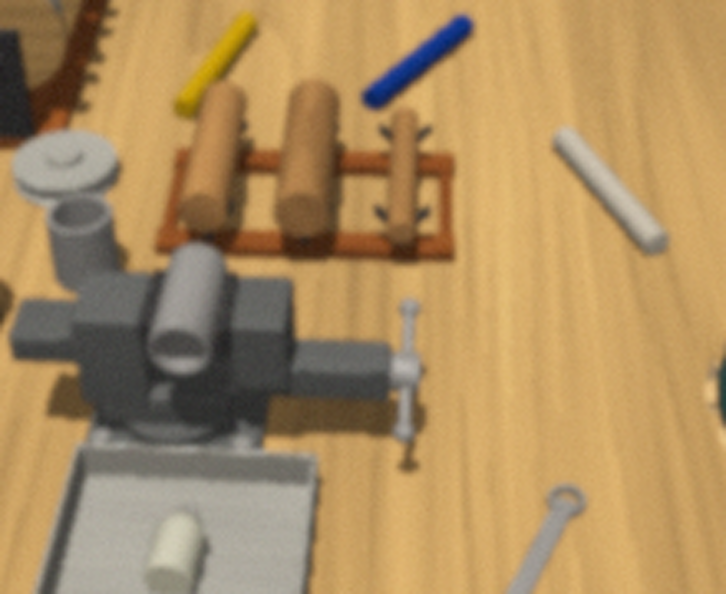

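View pics/f_top.png

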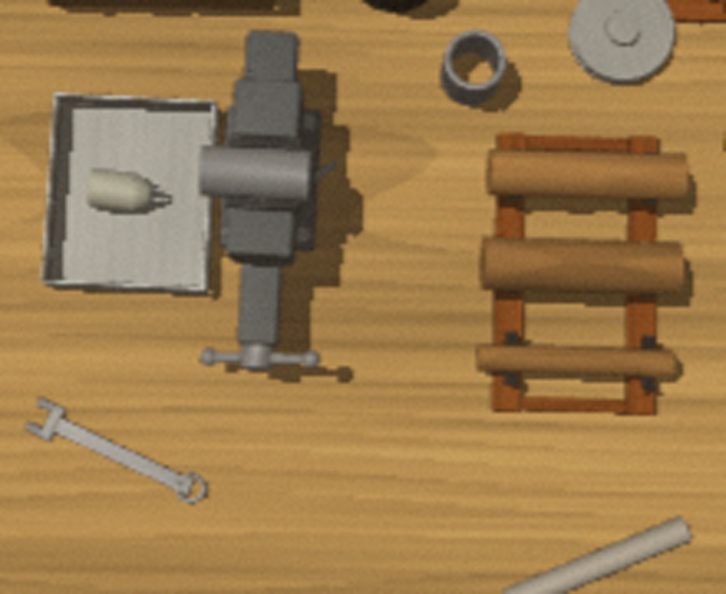

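The slim rod is seated in both Vs (top crop (578,361)). The mandrel is in the tray (top crop (120,190)), the conduit is empty and the other things have not moved.

```bash
python3 - <<'E'
from h import *
order.job_done(); st()
E
```

```text
the job is handed in; nothing more can be done
the job is handed in; nothing more can be done
```

The mandrel is out of the conduit and lying in the tray, and the slim rod is back in its place in the rack. I handed the job in at about 27 s of the 54 s allowed; no verdict is reported.

- **Push:** I took the slim rod from the rack place nearest the robot. I put it in at the end away from the tray and pushed at about 20 mm/s. The push force read about 11–12 N and fell to zero when the mandrel came free.
- **Return:** I drew the rod straight out and lowered it into its Vs until it touched, at the height it was picked from. Then I released it and moved the arm clear.
- **Last pictures:** Both views show the conduit empty and the rod seated in both Vs. The thicker rods and the bystanders in those cropped views look unmoved. I did not check the hammer and insulator again at the end; the arm worked well away from them.
- **Disagreements:** The two cameras differed by 1–2 mm on the conduit and rod positions. The rod's true place was about 1.3 mm off my first estimate, which gave a brief side force of about 15 N when gripping. I used the corrected position when putting the rod back.

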